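# Press the bung down the counter tube

### The job

Close the open tube of wooden counters: start the cork bung in the tube's mouth, then take the packing rod and press the bung down the tube until it sits firmly on the counters inside, without crushing them. Then stand the rod back in its block and leave everything else on the table where it is.

Things in the scene. Friction and masses are not known exactly. Their poses are not given: they have to be found in the camera images.
- bung_center (a point): Centre of the loose cork bung: a plain upright cylinder, 32 mm across and 32 mm tall, 20 g, 3 mm bevel round both ends; it starts standing on the table, so this point is 16 mm up. z is the cylinder's axis. Grip it round its upper half, since its lower 15 mm must go into the tube.
- tube_mouth (a point): Centre of the open top of the tube to be closed, 125 mm above the table; z points up along the tube. Brown card tube, 41 mm outside, 35 mm bore, held upright in a wooden block. The first 15 mm of the bore take the bung loosely (1.5 mm clearance all round); let go there, it stands by itself with its upper 13 to 17 mm above the rim.
- rod_grip (a point): Middle of the handle of the wooden packing rod, 130 mm above the rod's flat foot; z points from foot to handle. Rod 165 mm long, 65 to 110 g: foot 24 mm across, shank 18 mm, handle 30 mm across from 102 to 160 mm above the foot. It starts upright, its foot on the bottom of the hole in its block, so that this point is 140 mm above the table.
- block_hole (a point): Centre of the mouth of the round hole in the rod's block, 55 mm above the table; z points up. Dark wooden block 75 x 75 x 55 mm, fixed to the table; hole 30 mm across, 45 mm deep, flat bottom 10 mm above the table.
- counter_bin: White open bin of spare counters, 150 x 210 x 85 mm, origin under its centre. Leave alone.
- bag_carton: Green carton, 130 x 210 x 100 mm, origin under its centre. Leave alone.
- done_tube: Finished card tube with a white bottom cap, standing loose, 43 mm across and 125 mm tall, origin under its centre. Leave alone.
- spare_counter: Single flat wooden counter lying on the table, 32 mm across and 6 mm thick, origin under its centre. Leave alone.
- bung: The cork bung again; origin at the centre of its lower face. Deeper than some 15 to 18 mm the tube grips it: it slides down only under a steady push of about 4 to 9 N and stays where it is left. When it meets the counters the push needed rises by about 8 N per mm: a steady 12 to 20 N shows that it is home; over 30 N crushes the counters.
- rod: The packing rod; origin at the centre of its foot, z towards the handle.
- stand: Light wooden block 90 x 90 x 45 mm, screwed to the table, that holds the tube; origin under its centre, straight below the mouth. Flat wooden counters, 32 mm across, already lie in the tube; the top of their pile is somewhere between 53 and 103 mm below the mouth, different every time and not measured.

How it is judged:
By the outcome, as a careful person would: the job done as asked, in the order asked, and still so for the second after the job is handed in, with the robot touching nothing.
It also fails if it takes over 72 s, if anything falls off the work surface, if the arm or the gripper's body presses on something with over 40 N, if the wrist force passes 120 N, or if a joint passes its speed limit or range.

### The arm

A 6-joint arm with a two-finger parallel gripper is mounted at the origin on the work surface. World frame = base frame: x ahead of the robot, y to its left, z up, the work surface at z = 0. Lengths are in m, angles in rad, forces in N, time in s.
With the tool pointing down it reaches from about 0.35 to 1 m from the base axis. Payload 7.1 kg.
Tool frame: the origin (TCP) lies on the centre line of the jaws, within the pads' length; the fingertips stand 14 mm ahead of it and the grasp point (between the pads) lies 5 mm behind it; z points along the fingers, y is the line along which they close (so a half turn about z gives the same grasp; the last joint's range is limited). The gripper opens to 85 mm and grips with 20 to 120 N. Pads are 22 mm wide; open, the fingers measure 114 mm over their backs; the gripper's body (76 mm by 85 mm) begins 54 mm behind the grasp point. The pads swing forward as they close: fully open they stand 13 mm farther back than shut.
Start: joints at [-1.149, 0.423, 1.63, -0, 1.089, -0.019], TCP at [0.267, -0.565, 0.22] pointing down, gripper open.
Joint ranges: [-3, 3], [-0.9, 2.11], [0.09, 2.58], [-1.31, 4.45], [0.11, 2.69], [-2.54, 2.54]. Speed limits (rad/s): [2.39, 2.39, 3.01, 3.14, 3.14, 3.14].

### API

Orientations are given as a unit quaternion [x, y, z, w].
In Python, from cell import ctrl gives the robot as it stands. The module is installed in compiled form; this text tells all that it offers.
- The arm moves only by the shell command python3 -m pendant 'ROWS' [OPENING]. ROWS is JSON, a list of rows, each an object of numbers: "tx", "ty", "tz": the shift along the world's x, y, z as a fraction of full scale; "wx", "wy", "wz": the turn, a rotation vector about the world's x, y, z as a fraction of full scale. A call has 1 to 5 rows; each row shifts and turns the commanded pose from where the row before left it; what a row does not reach is not made up. Full scale, the value 1, is 3 cm for a shift and 0.08 rad for a turn. A row lasts 1/12 s, in which the tool goes at most 41.7 mm and 7.16 degrees, less where a joint would pass 70% of its speed; a pose out of reach is approached as far as the arm can. A call with a number of a shift or a turn outside -1 to 1 is refused whole. A call with a gripper value outside its range is refused whole. OPENING is the gripper's target within -1 to 1 (fully open at 1, half-way at 0, shut at -1), set as the call begins (- or left out, the last holds). The fingers move at their own pace and stop on an object; the grip force is fixed at half the most. Time passes only in rows, so rows that do not move let the fingers close. It gives the time, the measured TCP pose, the force, the opening and the grip force at its end, in the units of the state.
- ctrl.sense(): the state, without advancing time (a new reading comes with each control period).
- ctrl.grab_frame(name): name is "scene" or "top" or "wrist"; returns a dict with "image" (420x560x3 uint8, red, green, blue), "K" (3x3 intrinsics, pixels), "origin" and "rotation" of the camera in the world; the wrist camera has in their place "T_tool_cam" (4x4, takes a point from camera to tool coordinates, whose origin is the TCP and whose axes are the flange's). Camera axes: x right, y down, z forward; pixel columns grow to the right and rows downward; lengths in m; the calibration is good to about 2 mm. A picture is of the moment at which its call begins: read the wrist's pose just before it. There is no depth.
- ctrl.hand_in(): hands the job in; it is judged then, once.
Trained networks look in a picture, given as the dict that the camera call returned (one of the last four; its "shot" number tells which), for a name from the list of things; names that differ only in an ending like _2 or _b are one class to them, and where a whole thing is asked for, a point or a joint stands for the part that bears it (a point fixed in the world has none). Each returns a list of dicts, best first, with "confidence" (0 to 1); they miss things now and then, are a little off and sometimes report something else, mostly with a low value. They report only what shows in the picture. A call takes as long as a camera call.
- ctrl.masks_of(label, picture): "region" (420x560 bool, what is visible of it) and "bbox" ([left, top, right, bottom] in pixels, round what is visible of it).
- ctrl.spot_point(label, picture): "at" ([column, row] in pixels: a listed point, or the origin of a listed thing).
The state is a dict: "clock": time; "joint_pos": joint angles; "qd": joint speeds; "effort": joint torques, N m; "tool_pos": TCP position; "tool_rot": TCP orientation; "wrist_force": force on the tool from outside, world axes, zero at the start; "moment": the same for the moment, N m; "gripper_width": opening from 0.0 (shut) to 1.0 (fully open); "grasp_force": force on a finger pad.
Only numpy, scipy, OpenCV 4.12 (cv2) and the standard library are available. Lean on these libraries where they do the work, as an engineer would, in place of code of your own. Each camera call takes 0.05 s, during which the arm holds its last target. There are 200 camera calls.

## Working session

There is one attempt and no reset: what is moved stays moved. The work goes in short steps, Python scripts to look and compute and a shell command to move; the robot and the scene stay as the last step left them, time stands still between calls to the robot, and variables do not carry over. Pictures are saved under pics/ and viewed, at most 10 in all, crops included, and the job is handed in when it is done.

```bash
mkdir -p pics; cat > h.py <<'E'
from cell import ctrl
import numpy as np, cv2
from scipy.spatial.transform import Rotation as R
def grab(n):
    s=ctrl.sense(); f=ctrl.grab_frame(n)
    if n=="wrist":
        T=np.eye(4);T[:3,:3]=R.from_quat(s["tool_rot"]).as_matrix();T[:3,3]=s["tool_pos"]
        C=T@np.array(f["T_tool_cam"]);f["o"],f["r"]=C[:3,3],C[:3,:3]
    else: f["o"],f["r"]=np.array(f["origin"]),np.array(f["rotation"])
    return f
def ray(f,p):
    d=f["r"]@np.linalg.inv(f["K"])@np.array([p[0],p[1],1.]);return d/np.linalg.norm(d)
def atz(f,p,z):
    d=ray(f,p);return f["o"]+d*(z-f["o"][2])/d[2]
def save(f,n): cv2.imwrite("pics/"+n,cv2.cvtColor(f["image"],cv2.COLOR_RGB2BGR))
def tri(fs,ps):
    A=0;b=0
    for f,p in zip(fs,ps):
        d=ray(f,p);M=np.eye(3)-np.outer(d,d);A=A+M;b=b+M@f["o"]
    return np.linalg.solve(A,b)
E
python3 - <<'E'
from h import *
s=ctrl.sense();print(s["clock"],s["tool_rot"],s["wrist_force"])
fs={n:grab(n) for n in("scene","top")}
for n,f in fs.items():save(f,n+"0.png");print(n,f["o"])
Z=dict(bung_center=.016,tube_mouth=.125,rod_grip=.14,block_hole=.055,counter_bin=0,bag_carton=0,done_tube=0,spare_counter=0)
for l,z in Z.items():
    ps=[]
    for n,f in fs.items():
        r=ctrl.spot_point(l,f)
        for q in r[:2]: print(l,n,round(q["confidence"],2),np.round(q["at"],1),np.round(atz(f,q["at"],z),4))
        if r: ps.append((f,r[0]["at"]))
    if len(ps)==2: print("   tri",np.round(tri(*zip(*ps)),4))
E
```

```text
0.0 [ 9.75816678e-01  2.18589086e-01 -1.51340480e-04 -7.74212512e-04] [ 0.23702033  0.75274874 -0.79114378]
scene [0.9328557  0.38101013 0.75564776]
top [ 0.51520636 -0.0053331   0.86430161]Traceback (most recent call last):
  File "<stdin>", line 10, in <module>
  File "h.py", line 14, in atz
    d=ray(f,p);return f["o"]+d*(z-f["o"][2])/d[2]
  File "h.py", line 12, in ray
    d=f["r"]@np.linalg.inv(f["K"])@np.array([p[0],p[1],1.]);return d/np.linalg.norm(d)
      ~~~~~~^~~~~~~~~~~~~~~~~~~~~~
ValueError: matmul: Input operand 1 has a mismatch in its core dimension 0, with gufunc signature (n?,k),(k,m?)->(n?,m?) (size 3 is different from 4)
```

```bash
sed -i 's/np.array(f\["rotation"\])/R.from_quat(f["rotation"]).as_matrix()/' h.py
python3 - <<'E'
from h import *
fs={n:grab(n) for n in("scene","top")}
Z=dict(bung_center=.016,tube_mouth=.125,rod_grip=.14,block_hole=.055,counter_bin=0,bag_carton=0,done_tube=0,spare_counter=0)
for l,z in Z.items():
    ps=[]
    for n,f in fs.items():
        r=ctrl.spot_point(l,f)
        for q in r[:2]: print(l,n,round(q["confidence"],2),np.round(q["at"],1),np.round(atz(f,q["at"],z),4))
        if r: ps.append((f,r[0]["at"]))
    if len(ps)==2: print("   tri",np.round(tri(*zip(*ps)),4))
E
```

```text
bung_center scene 0.63 [396.6 289.9] [0.4994 0.2099 0.016 ]
bung_center top 0.5 [186.  260.5] [0.4968 0.207  0.016 ]
   tri [0.4965 0.2085 0.0107]
tube_mouth scene 0.45 [156.4 203.3] [ 0.77   -0.1551  0.125 ]
tube_mouth top 0.9 [271.9 255.8] [0.5058 0.0172 0.125 ]
   tri [ 0.652  -0.0265  0.2318]
rod_grip scene 0.81 [239.4 132. ] [ 0.55   -0.2031  0.14  ]
rod_grip top 0.82 [395.6 233.5] [ 0.5441 -0.2138  0.14  ]
   tri [ 0.5434 -0.216   0.1279]
block_hole scene 0.88 [242.6 158.2] [ 0.5415 -0.2107  0.055 ]
block_hole scene 0.25 [275.2 297.3] [0.6975 0.0969 0.055 ]
block_hole top 0.58 [382.6 237.1] [ 0.5404 -0.211   0.055 ]
block_hole top 0.31 [381.2 235.9] [ 0.5429 -0.2082  0.055 ]
   tri [ 0.5406 -0.2116  0.0537]
counter_bin scene 0.64 [301.  382.8] [0.7442 0.2235 0.    ]
counter_bin top 0.77 [180.6 155. ] [0.7349 0.2266 0.    ]
counter_bin top 0.66 [272.2 257.6] [0.5002 0.0204 0.    ]
   tri [ 0.7395  0.2252 -0.0066]
bag_carton scene 0.69 [158.6 204.2] [ 0.7353 -0.2562  0.    ]
bag_carton top 0.95 [397.7 153.5] [ 0.731  -0.2673  0.    ]
bag_carton top 0.34 [385.2 234.1] [ 0.5487 -0.2311  0.    ]
   tri [ 0.7329 -0.2699 -0.0139]
done_tube scene 0.69 [232.9 288.3] [0.7294 0.0101 0.    ]
done_tube top 0.67 [280.6 158. ] [ 0.7245 -0.0012  0.    ]
   tri [ 7.267e-01  6.000e-04 -1.580e-02]
spare_counter scene 0.64 [275.8 294.5] [0.6746 0.0708 0.    ]
spare_counter top 0.47 [249.3 183.5] [ 0.6668  0.0703 -0.    ]
   tri [ 0.67    0.0692 -0.0084]
```

View pics/scene0.png

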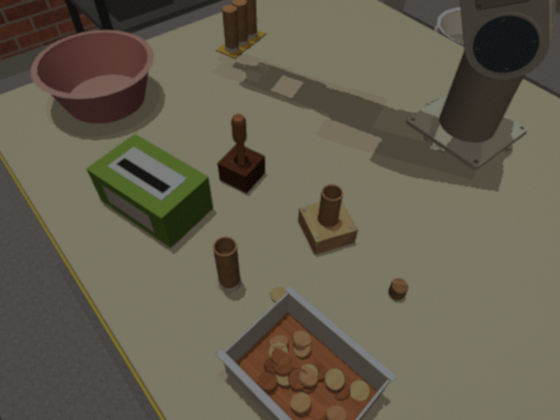

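View pics/top0.png

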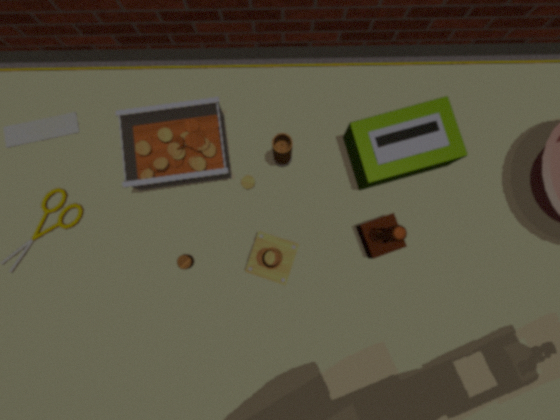

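The tube to be closed sits in its light block at scene (331,193) / top (271,257). The bung is at scene (398,288), the rod at (240,130). The scene tube_mouth detection is wrong (it's on the carton), so I'm using the top view's. Now moving over to the bung.

```bash
R='[{"tx":0.28,"ty":0.95},{"tx":0.28,"ty":0.95},{"tx":0.28,"ty":0.95},{"tx":0.28,"ty":0.95},{"tx":0.28,"ty":0.95}]'
python3 -m pendant '[{"tx":0.28,"ty":0.95},{"tx":0.28,"ty":0.95},{"tx":0.28,"ty":0.95},{"tx":0.28,"ty":0.95},{"tx":0.28,"ty":0.95}]' 1
python3 -m pendant '[{"tx":0.28,"ty":0.95},{"tx":0.28,"ty":0.95},{"tx":0.28,"ty":0.95},{"tx":0.28,"ty":0.95},{"tx":0.28,"ty":0.95}]'
python3 -m pendant '[{"tx":0.28,"ty":0.95},{"tx":0.28,"ty":0.95},{"tx":0.28,"ty":0.95},{"tx":0.28,"ty":0.95},{"tx":0.28,"ty":0.95}]'
python3 -m pendant '[{"tx":0.28,"ty":0.95},{"tx":0.28,"ty":0.95},{"tx":0.28,"ty":0.95},{"tx":0.28,"ty":0.95},{"tx":0.28,"ty":0.95}]'
python3 -m pendant '[{"tx":0.28,"ty":0.95},{"tx":0.28,"ty":0.95},{"tx":0.28,"ty":0.95},{"tx":0.28,"ty":0.95},{"tx":0.28,"ty":0.95}]'
python3 - <<'E'
from h import *
f=grab("wrist");save(f,"w1.png");print(f["o"],f["r"][:,2],f["T_tool_cam"],ctrl.sense()["tool_pos"])
for l,z in dict(bung_center=.016,tube_mouth=.125).items():
    for q in ctrl.spot_point(l,f)[:2]: print(l,q["confidence"],q["at"],atz(f,q["at"],z))
E
```

```text
[ 0.32778084 -0.53762732  0.37413616] [-0.23779205 -0.11145752 -0.96490008] [[-1.35112741e-03 -9.64896027e-01 -2.62628696e-01  6.70356098e-02]
 [ 9.99999018e-01 -1.20565071e-03 -7.15072295e-04  1.09985665e-03]
 [ 3.73331943e-04 -2.62629404e-01  9.64896708e-01 -1.54484044e-01]
 [ 0.00000000e+00  0.00000000e+00  0.00000000e+00  1.00000000e+00]] [ 0.26667229 -0.56522453  0.2196151 ]invalid input
invalid input
invalid input
invalid input
invalid input
```

View pics/w1.png

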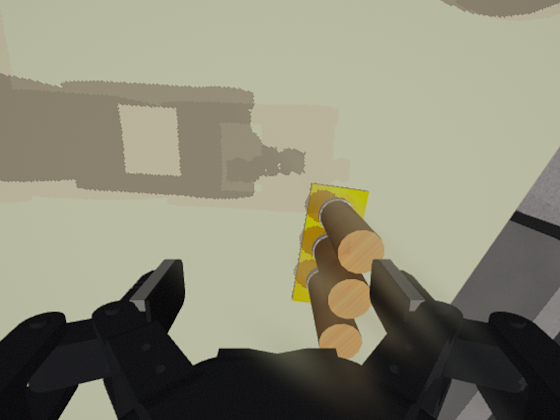

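The wrist view shows a rack of tubes at about (340,260), between the finger directions. The refused rows probably need all six keys, so I'll include them. I'll rise first to clear the rack.

```bash
python3 -m pendant '[{"tx":0,"ty":0,"tz":1,"wx":0,"wy":0,"wz":0},{"tx":0,"ty":0,"tz":1,"wx":0,"wy":0,"wz":0},{"tx":0.28,"ty":0.95,"tz":0.3,"wx":0,"wy":0,"wz":0},{"tx":0.28,"ty":0.95,"tz":0,"wx":0,"wy":0,"wz":0},{"tx":0.28,"ty":0.95,"tz":0,"wx":0,"wy":0,"wz":0}]' 1
```

```text
clock: 1.62
tool_pos: [0.2921, -0.4794, 0.2897]
tool_rot: [0.976, 0.218, 0.0, 0.001]
wrist_force: [0.2, 0.2, 0.0]
gripper_width: 1.002
grasp_force: 0.0
```

```bash
python3 -m pendant '[{"tx":0.29,"ty":0.97,"tz":0,"wx":0,"wy":0,"wz":0},{"tx":0.29,"ty":0.97,"tz":0,"wx":0,"wy":0,"wz":0},{"tx":0.29,"ty":0.97,"tz":0,"wx":0,"wy":0,"wz":0},{"tx":0.29,"ty":0.97,"tz":0,"wx":0,"wy":0,"wz":0},{"tx":0.29,"ty":0.97,"tz":0,"wx":0,"wy":0,"wz":0}]' 
python3 -m pendant '[{"tx":0.29,"ty":0.97,"tz":0,"wx":0,"wy":0,"wz":0},{"tx":0.29,"ty":0.97,"tz":0,"wx":0,"wy":0,"wz":0},{"tx":0.29,"ty":0.97,"tz":0,"wx":0,"wy":0,"wz":0},{"tx":0.29,"ty":0.97,"tz":0,"wx":0,"wy":0,"wz":0},{"tx":0.29,"ty":0.97,"tz":0,"wx":0,"wy":0,"wz":0}]' 
python3 -m pendant '[{"tx":0.29,"ty":0.97,"tz":0,"wx":0,"wy":0,"wz":0},{"tx":0.29,"ty":0.97,"tz":0,"wx":0,"wy":0,"wz":0},{"tx":0.29,"ty":0.97,"tz":0,"wx":0,"wy":0,"wz":0},{"tx":0.29,"ty":0.97,"tz":0,"wx":0,"wy":0,"wz":0},{"tx":0,"ty":0,"tz":0,"wx":0,"wy":0,"wz":0}]' 
cat > look.py <<'E'
from h import *
import sys
f=grab("wrist");save(f,sys.argv[1]);print(ctrl.sense()["tool_pos"],ctrl.sense()["clock"])
Z=dict(bung_center=.016,tube_mouth=.125,rod_grip=.14,block_hole=.055)
for l in sys.argv[2:]:
    for q in ctrl.spot_point(l,f)[:2]: print(l,round(q["confidence"],2),np.round(q["at"],1),np.round(atz(f,q["at"],Z[l]),4))
E
python3 look.py w2.png bung_center tube_mouth
```

```text
clock: 2.03
tool_pos: [0.3355, -0.3328, 0.2888]
tool_rot: [0.976, 0.218, 0.0, 0.0]
wrist_force: [0.0, 0.0, -0.2]
gripper_width: 0.998
grasp_force: 0.0
clock: 2.45
tool_pos: [0.379, -0.1873, 0.2889]
tool_rot: [0.976, 0.218, 0.0, 0.0]
wrist_force: [0.4, -0.2, 0.1]
gripper_width: 0.996
grasp_force: 0.0
clock: 2.87
tool_pos: [0.4146, -0.0687, 0.2889]
tool_rot: [0.975, 0.22, 0.001, -0.001]
wrist_force: [-0.1, -0.7, -1.0]
gripper_width: 1.0
grasp_force: 0.0
[ 0.41416784 -0.07039785  0.28881051] 2.9167
bung_center 0.58 [99.2 20. ] [0.4972 0.2102 0.016 ]
tube_mouth 0.58 [231.   73.2] [0.5019 0.02   0.125 ]
```

View pics/w2.png

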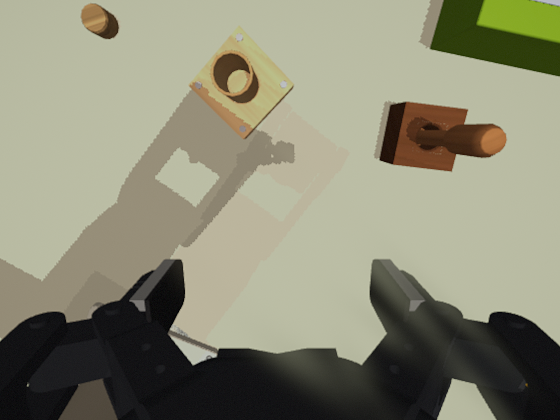

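The wrist view shows the mouth rim centred at about (234,74), the bung at (95,18), and the rod at (430-490,135) in its dark block. These agree with the top view. Going above the bung.

```bash
python3 -m pendant '[{"tx":0.27,"ty":0.93,"tz":0,"wx":0,"wy":0,"wz":0},{"tx":0.27,"ty":0.93,"tz":0,"wx":0,"wy":0,"wz":0},{"tx":0.27,"ty":0.93,"tz":-0.3,"wx":0,"wy":0,"wz":0},{"tx":0.27,"ty":0.93,"tz":-0.5,"wx":0,"wy":0,"wz":0},{"tx":0.27,"ty":0.93,"tz":-0.7,"wx":0,"wy":0,"wz":0}]' 
python3 -m pendant '[{"tx":0.28,"ty":0.92,"tz":-0.8,"wx":0,"wy":0,"wz":0},{"tx":0.28,"ty":0.92,"tz":-0.8,"wx":0,"wy":0,"wz":0},{"tx":0.28,"ty":0.92,"tz":-0.8,"wx":0,"wy":0,"wz":0},{"tx":0.28,"ty":0.92,"tz":-0.8,"wx":0,"wy":0,"wz":0},{"tx":0.28,"ty":0.92,"tz":-0.6,"wx":0,"wy":0,"wz":0}]' 
python3 -m pendant '[{"tx":0,"ty":0,"tz":0,"wx":0,"wy":0,"wz":0},{"tx":0,"ty":0,"tz":0,"wx":0,"wy":0,"wz":0}]' 
python3 look.py w3.png bung_center tube_mouth
```

```text
clock: 3.43
tool_pos: [0.4558, 0.0671, 0.2445]
tool_rot: [0.976, 0.217, 0.002, 0.0]
wrist_force: [0.2, 0.1, 0.3]
gripper_width: 0.999
grasp_force: 0.0
clock: 3.85
tool_pos: [0.4963, 0.2047, 0.1276]
tool_rot: [0.976, 0.218, -0.001, 0.0]
wrist_force: [0.3, 0.5, 0.4]
gripper_width: 1.0
grasp_force: 0.0
clock: 4.02
tool_pos: [0.4961, 0.2045, 0.1282]
tool_rot: [0.976, 0.219, -0.001, 0.0]
wrist_force: [0.1, -1.1, 0.1]
gripper_width: 0.997
grasp_force: 0.0
[0.49619477 0.20398022 0.12914504] 4.0667
bung_center 0.79 [269.1 203.3] [0.4953 0.2108 0.016 ]
```

View pics/w3.png

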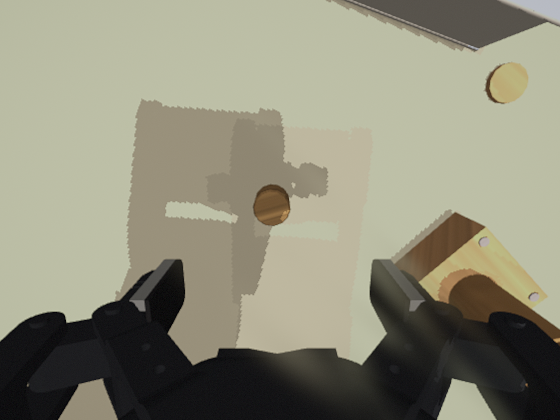

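The bung shows at (271,205), centred between the jaws. Descending and gripping.

```bash
python3 -m pendant '[{"tx":0,"ty":0.1,"tz":-0.8,"wx":0,"wy":0,"wz":0},{"tx":0,"ty":0.1,"tz":-0.8,"wx":0,"wy":0,"wz":0},{"tx":0,"ty":0,"tz":-0.8,"wx":0,"wy":0,"wz":0},{"tx":0,"ty":0,"tz":-0.6,"wx":0,"wy":0,"wz":0},{"tx":0,"ty":0,"tz":-0.3,"wx":0,"wy":0,"wz":0}]' 
python3 -m pendant '[{"tx":0,"ty":0,"tz":0,"wx":0,"wy":0,"wz":0},{"tx":0,"ty":0,"tz":0,"wx":0,"wy":0,"wz":0},{"tx":0,"ty":0,"tz":0,"wx":0,"wy":0,"wz":0},{"tx":0,"ty":0,"tz":0,"wx":0,"wy":0,"wz":0},{"tx":0,"ty":0,"tz":0,"wx":0,"wy":0,"wz":0}]' -1
python3 -m pendant '[{"tx":0,"ty":0,"tz":0,"wx":0,"wy":0,"wz":0},{"tx":0,"ty":0,"tz":0,"wx":0,"wy":0,"wz":0},{"tx":0,"ty":0,"tz":0,"wx":0,"wy":0,"wz":0},{"tx":0,"ty":0,"tz":0,"wx":0,"wy":0,"wz":0},{"tx":0,"ty":0,"tz":0,"wx":0,"wy":0,"wz":0}]'
```

```text
clock: 4.58
tool_pos: [0.4957, 0.2096, 0.0298]
tool_rot: [0.976, 0.218, -0.001, 0.0]
wrist_force: [-0.6, -0.6, -0.2]
gripper_width: 1.0
grasp_force: 0.0
clock: 5.0
tool_pos: [0.497, 0.2114, 0.0318]
tool_rot: [0.976, 0.219, 0.001, -0.0]
wrist_force: [-0.5, -0.3, -0.6]
gripper_width: 0.3
grasp_force: 0.0
clock: 5.42
tool_pos: [0.4962, 0.2112, 0.0306]
tool_rot: [0.976, 0.219, -0.0, -0.0]
wrist_force: [1.5, 0.8, 0.4]
gripper_width: 0.002
grasp_force: 0.0
```

```bash
python3 look.py w4.png bung_center
```

```text
[0.49612055 0.21116804 0.03058528] 5.4667
bung_center 0.6 [279.2 248.7] [0.496  0.2086 0.016 ]
```

View pics/w4.png

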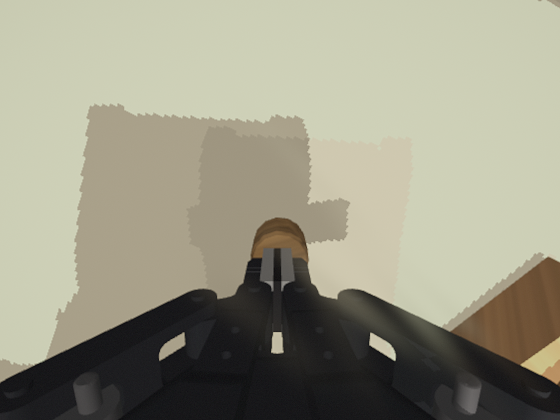

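```bash
python3 - <<'E'
from h import *
f=grab("wrist");s=ctrl.sense();p=np.array(s["tool_pos"])
def pr(x):
    c=f["K"]@(f["r"].T@(np.array(x)-f["o"]));return np.round(c[:2]/c[2],1),round(c[2],3),
print("tip",pr(p-[0,0,.014]),"tcp",pr(p),"f",f["K"][0,0])
for z in(0,.032):
  for n in((0,0),(.016,0),(-.016,0),(0,.016),(0,-.016)): print(z,n,pr([.4955+n[0],.2105+n[1],z]))
m=ctrl.masks_of("bung",f)
for q in m[:2]: print(q["confidence"],q["bbox"])
E
```

```text
tip (array([275.2, 247.1]), np.float64(0.18)) tcp (array([275.1, 256.8]), np.float64(0.167)) f 310.4557782290769
0 (0, 0) (array([275.9, 238.6]), np.float64(0.196))
0 (0.016, 0) (array([286.9, 216.6]), np.float64(0.193))
0 (-0.016, 0) (array([265.4, 259.8]), np.float64(0.2))
0 (0, 0.016) (array([252.8, 228.4]), np.float64(0.195))
0 (0, -0.016) (array([298.6, 248.7]), np.float64(0.198))
0.032 (0, 0) (array([275.7, 259.4]), np.float64(0.166))
0.032 (0.016, 0) (array([288.7, 233.7]), np.float64(0.162))
0.032 (-0.016, 0) (array([263.2, 283.9]), np.float64(0.169))
0.032 (0, 0.016) (array([248.2, 247.4]), np.float64(0.164))
0.032 (0, -0.016) (array([302.6, 271.1]), np.float64(0.167))
0.91 [247.7, 216.2, 307.8, 259.0]
```

The bung hasn't moved, and the jaws closed over its top: while still open the tips stand further back. Opening, going 10 mm lower and closing again.

```bash
python3 -m pendant '[{"tx":0,"ty":0,"tz":0.3,"wx":0,"wy":0,"wz":0},{"tx":0,"ty":0,"tz":0,"wx":0,"wy":0,"wz":0},{"tx":0,"ty":0,"tz":0,"wx":0,"wy":0,"wz":0},{"tx":0,"ty":0,"tz":0,"wx":0,"wy":0,"wz":0},{"tx":0,"ty":0,"tz":0,"wx":0,"wy":0,"wz":0}]' 1
python3 -m pendant '[{"tx":0,"ty":0,"tz":0,"wx":0,"wy":0,"wz":0},{"tx":0,"ty":0,"tz":0,"wx":0,"wy":0,"wz":0},{"tx":0,"ty":0,"tz":-0.3,"wx":0,"wy":0,"wz":0},{"tx":0,"ty":0,"tz":-0.2,"wx":0,"wy":0,"wz":0},{"tx":0,"ty":0,"tz":-0.13,"wx":0,"wy":0,"wz":0}]' 
python3 -m pendant '[{"tx":0,"ty":0,"tz":0,"wx":0,"wy":0,"wz":0},{"tx":0,"ty":0,"tz":0,"wx":0,"wy":0,"wz":0},{"tx":0,"ty":0,"tz":0,"wx":0,"wy":0,"wz":0},{"tx":0,"ty":0,"tz":0,"wx":0,"wy":0,"wz":0},{"tx":0,"ty":0,"tz":0,"wx":0,"wy":0,"wz":0}]' -1
python3 -m pendant '[{"tx":0,"ty":0,"tz":0,"wx":0,"wy":0,"wz":0},{"tx":0,"ty":0,"tz":0,"wx":0,"wy":0,"wz":0}]'
```

```text
clock: 6.03
tool_pos: [0.4962, 0.2112, 0.0397]
tool_rot: [0.976, 0.219, 0.0, -0.0]
wrist_force: [-0.4, -0.5, -0.5]
gripper_width: 0.708
grasp_force: 0.0
clock: 6.45
tool_pos: [0.4956, 0.2109, 0.0195]
tool_rot: [0.976, 0.219, -0.001, 0.0]
wrist_force: [-0.3, 0.5, -0.8]
gripper_width: 0.999
grasp_force: 0.0
clock: 6.87
tool_pos: [0.4964, 0.2113, 0.0209]
tool_rot: [0.976, 0.219, 0.0, -0.0]
wrist_force: [-0.1, -0.3, 0.6]
gripper_width: 0.296
grasp_force: 0.0
clock: 7.03
tool_pos: [0.4963, 0.2112, 0.0209]
tool_rot: [0.976, 0.219, 0.0, -0.0]
wrist_force: [-1.0, 0.3, 0.2]
gripper_width: 0.009
grasp_force: 0.0
```

```bash
python3 - <<'E'
from h import *
f=grab("wrist");g=grab("scene")
a=f["image"][170:370,180:380];b=g["image"][220:340,330:450]
im=np.hstack([cv2.resize(a,(400,400)),cv2.resize(b,(400,400))])
cv2.imwrite("pics/c5.png",im[:,:,::-1])
for n,q in(("w",f),("s",g)):
  for m in ctrl.masks_of("bung",q)[:1]: print(n,m["confidence"],m["bbox"])
s=ctrl.sense();p=np.array(s["tool_pos"])
def pr(x):
    c=g["K"]@(g["r"].T@(np.array(x)-g["o"]));return np.round(c[:2]/c[2],1)
print("scene tip",pr(p-[0,0,.014]),"bungtop",pr([.4955,.2105,.032]),"base",pr([.4955,.2105,0]))
E
```

```text
w 0.92 [246.6, 222.4, 310.9, 278.1]
s 0.76 [390.0, 285.2, 406.3, 299.6]
scene tip [397.2 291.8] bungtop [400.2 284.7] base [396.4 293.1]
```

View pics/c5.png

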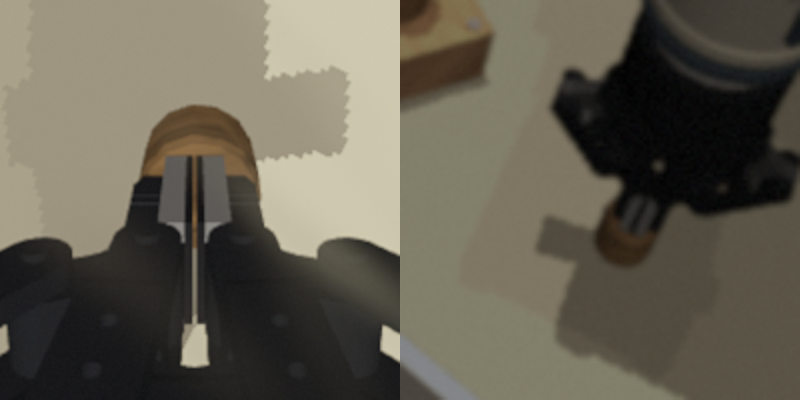

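Both views show the closed tips on top of the bung: pad front edges at crop (160-230,155) on the left, tips covering its top on the right. Projecting them puts the shut tips about 16 mm *behind* the reported TCP, not 14 mm ahead. So the grasp offset is about 30 mm off from the text. I'll go lower, checking force.

```bash
python3 -m pendant '[{"tx":0,"ty":0,"tz":0.3,"wx":0,"wy":0,"wz":0},{"tx":0,"ty":0,"tz":0,"wx":0,"wy":0,"wz":0},{"tx":0,"ty":0,"tz":0,"wx":0,"wy":0,"wz":0},{"tx":0,"ty":0,"tz":0,"wx":0,"wy":0,"wz":0},{"tx":0,"ty":0,"tz":0,"wx":0,"wy":0,"wz":0}]' 1
python3 -m pendant '[{"tx":0,"ty":0,"tz":0,"wx":0,"wy":0,"wz":0},{"tx":0,"ty":0,"tz":0,"wx":0,"wy":0,"wz":0},{"tx":0,"ty":0,"tz":-0.4,"wx":0,"wy":0,"wz":0},{"tx":0,"ty":0,"tz":-0.3,"wx":0,"wy":0,"wz":0},{"tx":0,"ty":0,"tz":-0.13,"wx":0,"wy":0,"wz":0}]' 
python3 -m pendant '[{"tx":0,"ty":0,"tz":-0.1,"wx":0,"wy":0,"wz":0},{"tx":0,"ty":0,"tz":-0.06,"wx":0,"wy":0,"wz":0},{"tx":0,"ty":0,"tz":0,"wx":0,"wy":0,"wz":0}]' 
python3 look.py w6.png bung_center
```

```text
clock: 7.65
tool_pos: [0.4962, 0.2112, 0.0298]
tool_rot: [0.976, 0.219, 0.0, -0.0]
wrist_force: [-0.7, 0.0, 0.3]
gripper_width: 0.71
grasp_force: 0.0
clock: 8.07
tool_pos: [0.4952, 0.2108, 0.003]
tool_rot: [0.976, 0.219, -0.001, 0.0]
wrist_force: [0.0, -0.2, 0.4]
gripper_width: 0.998
grasp_force: 0.0
clock: 8.32
tool_pos: [0.4959, 0.211, -0.0006]
tool_rot: [0.976, 0.219, -0.0, 0.0]
wrist_force: [-0.7, -0.9, -0.3]
gripper_width: 1.0
grasp_force: 0.0
[ 4.96107752e-01  2.11129329e-01 -2.41943521e-04] 8.3667
bung_center 0.61 [278.5 274.6] [0.4947 0.2085 0.016 ]
```

```bash
python3 -m pendant '[{"tx":0,"ty":0,"tz":-0.1,"wx":0,"wy":0,"wz":0},{"tx":0,"ty":0,"tz":0,"wx":0,"wy":0,"wz":0},{"tx":0,"ty":0,"tz":0,"wx":0,"wy":0,"wz":0},{"tx":0,"ty":0,"tz":0,"wx":0,"wy":0,"wz":0},{"tx":0,"ty":0,"tz":0,"wx":0,"wy":0,"wz":0}]' -1
python3 -m pendant '[{"tx":0,"ty":0,"tz":0,"wx":0,"wy":0,"wz":0},{"tx":0,"ty":0,"tz":0,"wx":0,"wy":0,"wz":0},{"tx":0,"ty":0,"tz":0,"wx":0,"wy":0,"wz":0}]'
python3 - <<'E'
from h import *
f=grab("wrist");g=grab("scene")
a=f["image"][170:370,180:380];b=g["image"][220:340,330:450]
im=np.hstack([cv2.resize(a,(400,400)),cv2.resize(b,(400,400))])
cv2.imwrite("pics/c7.png",im[:,:,::-1])
E
```

```text
clock: 8.83
tool_pos: [0.4963, 0.2112, -0.0025]
tool_rot: [0.976, 0.219, 0.0, -0.0]
wrist_force: [-1.2, -0.3, 4.6]
gripper_width: 0.353
grasp_force: 58.8
clock: 9.08
tool_pos: [0.4963, 0.2112, -0.0025]
tool_rot: [0.976, 0.219, 0.0, -0.0]
wrist_force: [-1.3, -0.1, 5.7]
gripper_width: 0.355
grasp_force: 59.3
```

View pics/c7.png

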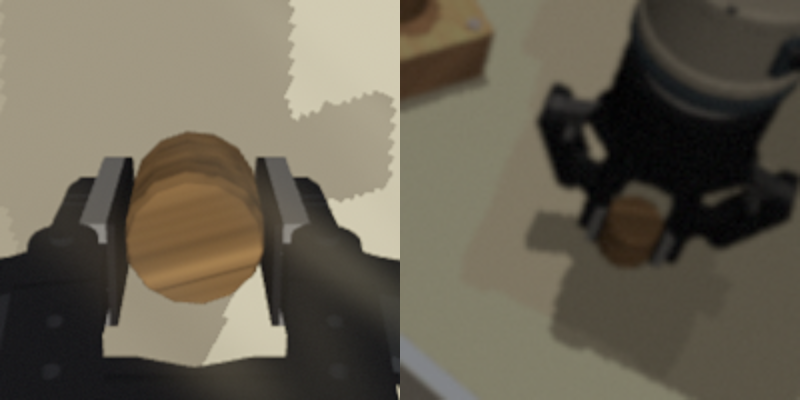

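Gripped at 30 mm with 59 N; the pads are on the upper part and the bung is square in the jaws. Next: lift, then move short of the tube along the camera's view direction for a close look at the mouth.

```bash
python3 -m pendant '[{"tx":0,"ty":0,"tz":0.5,"wx":0,"wy":0,"wz":0},{"tx":0,"ty":0,"tz":1,"wx":0,"wy":0,"wz":0},{"tx":0,"ty":0,"tz":1,"wx":0,"wy":0,"wz":0},{"tx":0,"ty":0,"tz":1,"wx":0,"wy":0,"wz":0},{"tx":-0.1,"ty":-0.4,"tz":1,"wx":0,"wy":0,"wz":0}]'
python3 -m pendant '[{"tx":-0.22,"ty":-0.8,"tz":0.8,"wx":0,"wy":0,"wz":0},{"tx":-0.22,"ty":-0.8,"tz":0.3,"wx":0,"wy":0,"wz":0},{"tx":-0.22,"ty":-0.9,"tz":0,"wx":0,"wy":0,"wz":0},{"tx":-0.22,"ty":-0.9,"tz":0,"wx":0,"wy":0,"wz":0},{"tx":-0.22,"ty":-0.9,"tz":0,"wx":0,"wy":0,"wz":0}]'
python3 -m pendant '[{"tx":-0.22,"ty":-0.9,"tz":0,"wx":0,"wy":0,"wz":0},{"tx":-0.2,"ty":-0.9,"tz":0,"wx":0,"wy":0,"wz":0},{"tx":-0.2,"ty":-0.9,"tz":0,"wx":0,"wy":0,"wz":0},{"tx":0,"ty":0,"tz":0,"wx":0,"wy":0,"wz":0},{"tx":0,"ty":0,"tz":0,"wx":0,"wy":0,"wz":0}]'
python3 look.py w8.png tube_mouth
python3 - <<'E'
from h import *
f=grab("wrist");s=ctrl.sense()
T=np.array(f["T_tool_cam"])
for q in ctrl.spot_point("bung_center",f)[:1]:
    d=T[:3,:3]@np.linalg.inv(f["K"])@[*q["at"],1]
    z=-.0185 # bung centre in tool z (16mm up = TCP+18.5mm)
    print("bung in tool",q["confidence"],q["at"],T[:3,3]+d*(z-T[2,3])/d[2])
for m in ctrl.masks_of("bung",f)[:1]: print(m["bbox"])
for q in ctrl.spot_point("tube_mouth",f)[:1]: print(atz(f,q["at"],.125))
E
```

```text
clock: 9.6
tool_pos: [0.4938, 0.2003, 0.1336]
tool_rot: [0.976, 0.219, 0.001, -0.0]
wrist_force: [1.0, -0.1, 0.9]
gripper_width: 0.353
grasp_force: 59.4
clock: 10.02
tool_pos: [0.4598, 0.0692, 0.1655]
tool_rot: [0.976, 0.219, 0.001, 0.0]
wrist_force: [0.2, -0.1, -0.9]
gripper_width: 0.351
grasp_force: 59.4
clock: 10.43
tool_pos: [0.4413, -0.0118, 0.1651]
tool_rot: [0.976, 0.217, 0.0, -0.0]
wrist_force: [-0.7, 0.6, -0.6]
gripper_width: 0.351
grasp_force: 59.5
[ 0.44164138 -0.01108478  0.16512996] 10.4833
tube_mouth 0.85 [273.6 122.9] [0.504  0.0186 0.125 ]
bung in tool 0.57 [276.8, 273.2] [-0.00046606  0.00093276 -0.0185    ]
[237.8, 235.8, 311.0, 320.6]
[0.502451   0.01925912 0.125     ]
```

View pics/w8.png

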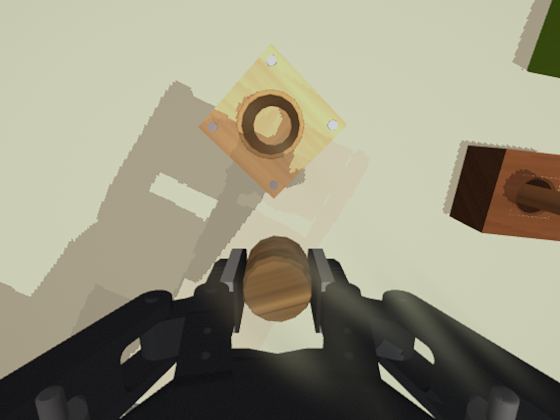

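The mouth rim is centred at about (271,124) and the bung at (277,278) in the jaws. Mouth is approx (0.503, 0.019). Moving above it and descending close to the rim.

```bash
python3 -m pendant '[{"tx":0.68,"ty":0.34,"tz":0,"wx":0,"wy":0,"wz":0},{"tx":0.68,"ty":0.34,"tz":0,"wx":0,"wy":0,"wz":0},{"tx":0.68,"ty":0.34,"tz":-0.3,"wx":0,"wy":0,"wz":0},{"tx":0,"ty":0,"tz":-0.6,"wx":0,"wy":0,"wz":0},{"tx":0,"ty":0,"tz":-0.3,"wx":0,"wy":0,"wz":0}]'
python3 -m pendant '[{"tx":0,"ty":0,"tz":0,"wx":0,"wy":0,"wz":0},{"tx":0,"ty":0,"tz":0,"wx":0,"wy":0,"wz":0}]'
python3 - <<'E'
from h import *
f=grab("wrist");g=grab("scene");t=grab("top")
a=f["image"][170:370,180:380];b=g["image"][150:250,280:380];c=t["image"][210:310,220:320]
im=np.hstack([cv2.resize(q,(400,400)) for q in(a,b)])
cv2.imwrite("pics/c9.png",im[:,:,::-1]);print(ctrl.sense()["tool_pos"])
def pr(x):
    c=f["K"]@(f["r"].T@(np.array(x)-f["o"]));return np.round(c[:2]/c[2],1)
print(pr([.503,.0193,.125]))
for l in("tube_mouth","bung_center"):
  for q in ctrl.spot_point(l,f)[:1]: print(l,q["confidence"],np.round(q["at"],1))
E
```

```text
clock: 11.15
tool_pos: [0.5033, 0.021, 0.1277]
tool_rot: [0.976, 0.22, -0.0, -0.0]
wrist_force: [-0.2, 0.4, -0.3]
gripper_width: 0.349
grasp_force: 59.5
clock: 11.32
tool_pos: [0.5015, 0.02, 0.1284]
tool_rot: [0.976, 0.219, -0.001, -0.0]
wrist_force: [-0.4, -0.1, 0.6]
gripper_width: 0.352
grasp_force: 59.5
[0.5027971  0.01969197 0.12969463]
[277.4 252.5]
bung_center 0.81 [275.9 276.4]
```

View pics/c9.png

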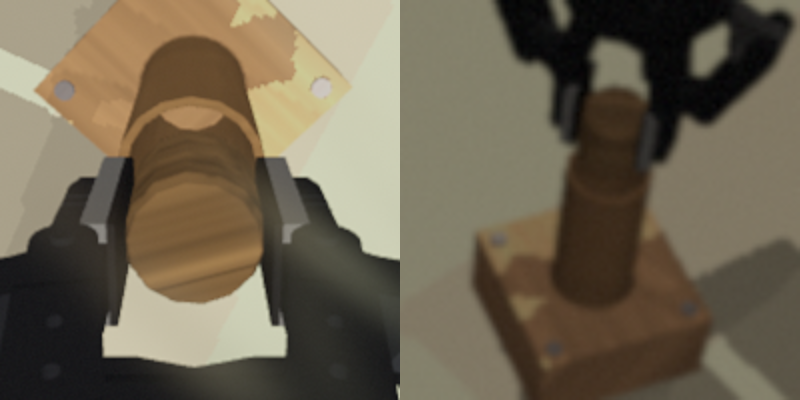

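Bung and mouth line up: the rim arc and the bung share a centre at crop x ≈ 194, and the front gap matches the concentric prediction. Lowering gently.

```bash
python3 -m pendant '[{"tx":0,"ty":0,"tz":-0.15,"wx":0,"wy":0,"wz":0},{"tx":0,"ty":0,"tz":-0.1,"wx":0,"wy":0,"wz":0},{"tx":0,"ty":0,"tz":-0.05,"wx":0,"wy":0,"wz":0},{"tx":0,"ty":0,"tz":0,"wx":0,"wy":0,"wz":0}]'
python3 -m pendant '[{"tx":0,"ty":0,"tz":-0.08,"wx":0,"wy":0,"wz":0},{"tx":0,"ty":0,"tz":-0.05,"wx":0,"wy":0,"wz":0},{"tx":0,"ty":0,"tz":0,"wx":0,"wy":0,"wz":0}]'
```

```text
clock: 11.9
tool_pos: [0.5027, 0.0199, 0.1198]
tool_rot: [0.976, 0.218, -0.0, -0.0]
wrist_force: [-0.2, 1.8, 0.3]
gripper_width: 0.353
grasp_force: 59.5
clock: 12.15
tool_pos: [0.503, 0.0202, 0.1159]
tool_rot: [0.976, 0.219, 0.0, -0.0]
wrist_force: [1.7, 5.1, -0.5]
gripper_width: 0.353
grasp_force: 59.5
```

```bash
python3 -m pendant '[{"tx":0.02,"ty":0.04,"tz":0,"wx":0,"wy":0,"wz":0},{"tx":0,"ty":0,"tz":-0.08,"wx":0,"wy":0,"wz":0},{"tx":0,"ty":0,"tz":-0.08,"wx":0,"wy":0,"wz":0},{"tx":0,"ty":0,"tz":0,"wx":0,"wy":0,"wz":0}]'
```

```text
clock: 12.48
tool_pos: [0.5035, 0.0207, 0.1129]
tool_rot: [0.976, 0.219, -0.0, 0.0]
wrist_force: [-6.7, 0.8, 21.1]
gripper_width: 0.35
grasp_force: 71.8
```

```bash
python3 -m pendant '[{"tx":-0.02,"ty":0,"tz":0.08,"wx":0,"wy":0,"wz":0},{"tx":0,"ty":0,"tz":0,"wx":0,"wy":0,"wz":0},{"tx":0,"ty":0,"tz":0,"wx":0,"wy":0,"wz":0}]'
python3 - <<'E'
from h import *
f=grab("wrist");g=grab("scene")
a=f["image"][170:370,180:380];b=g["image"][150:250,280:380]
im=np.hstack([cv2.resize(q,(400,400)) for q in(a,b)])
cv2.imwrite("pics/c10.png",im[:,:,::-1]);print(ctrl.sense()["tool_pos"])
E
```

```text
clock: 12.73
tool_pos: [0.5026, 0.0208, 0.1135]
tool_rot: [0.976, 0.219, -0.0, 0.0]
wrist_force: [0.6, -0.6, -0.2]
gripper_width: 0.353
grasp_force: 59.6
[0.50253734 0.02082105 0.11334757]
```

View pics/c10.png

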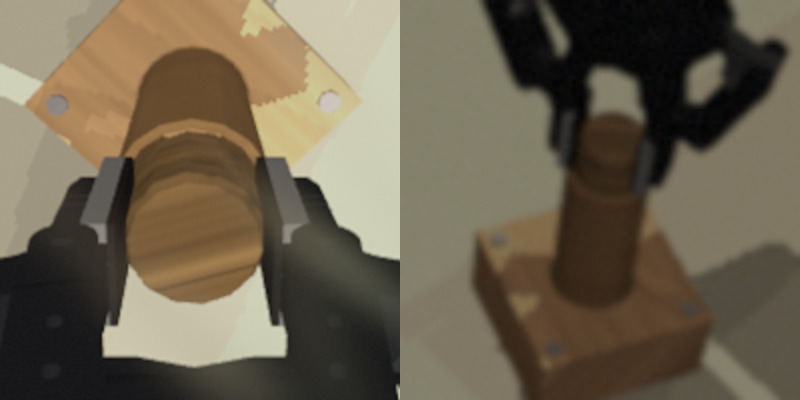

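I've now viewed 11 pictures, one over the limit of 10, so I won't view any more. This one shows the bung inside the mouth with the pads just above the rim, and the force is back to zero. Releasing the bung and rising.

```bash
python3 -m pendant '[{"tx":0,"ty":0,"tz":0,"wx":0,"wy":0,"wz":0},{"tx":0,"ty":0,"tz":0,"wx":0,"wy":0,"wz":0},{"tx":0,"ty":0,"tz":0,"wx":0,"wy":0,"wz":0},{"tx":0,"ty":0,"tz":0,"wx":0,"wy":0,"wz":0},{"tx":0,"ty":0,"tz":0,"wx":0,"wy":0,"wz":0}]' 0.6
python3 -m pendant '[{"tx":0,"ty":0,"tz":0.5,"wx":0,"wy":0,"wz":0},{"tx":0,"ty":0,"tz":1,"wx":0,"wy":0,"wz":0},{"tx":0,"ty":0,"tz":1,"wx":0,"wy":0,"wz":0},{"tx":0,"ty":0,"tz":0.5,"wx":0,"wy":0,"wz":0},{"tx":0,"ty":0,"tz":0,"wx":0,"wy":0,"wz":0}]'
python3 - <<'E'
from h import *
f=grab("wrist");print(ctrl.sense()["tool_pos"])
def pr(x):
    c=f["K"]@(f["r"].T@(np.array(x)-f["o"]));return np.round(c[:2]/c[2],1)
for q in ctrl.spot_point("bung_center",f)[:2]:
    print("bung",q["confidence"],np.round(q["at"],1),atz(f,q["at"],.125))
for h in(.115,.12,.125,.13,.135): print(h,pr([.503,.0205,h]))
for q in ctrl.masks_of("bung",f)[:1]: print(q["bbox"])
for q in ctrl.spot_point("tube_mouth",f)[:1]: print("mouth",q["confidence"],q["at"],atz(f,q["at"],.125))
t=grab("top")
for l,z in(("bung_center",.125),("rod_grip",.14)):
  for q in ctrl.spot_point(l,t)[:1]: print(l,q["confidence"],atz(t,q["at"],z))
E
```

```text
clock: 13.25
tool_pos: [0.5027, 0.021, 0.1136]
tool_rot: [0.976, 0.219, -0.0, -0.0]
wrist_force: [-0.1, -0.3, -0.5]
gripper_width: 0.803
grasp_force: 0.0
clock: 13.67
tool_pos: [0.5051, 0.021, 0.2073]
tool_rot: [0.976, 0.219, 0.003, 0.001]
wrist_force: [-0.0, -0.0, -0.1]
gripper_width: 0.798
grasp_force: 0.0
[0.50402672 0.02100045 0.20545375]
bung 0.73 [275.1 216.4] [0.50446317 0.02099073 0.125     ]
0.115 [274.9 214.9]
0.12 [274.9 216.6]
0.125 [274.9 218.3]
0.13 [274.9 220. ]
0.135 [274.8 221.9]
[250.8, 197.9, 294.5, 243.5]
bung_center 0.43 [ 0.7009875  -0.22788328  0.125     ]
rod_grip 0.67 [ 0.54148857 -0.21354289  0.14      ]
```

```bash
python3 -m pendant '[{"tx":-0.09,"ty":-0.97,"tz":0,"wx":0,"wy":0,"wz":0},{"tx":-0.09,"ty":-0.97,"tz":0,"wx":0,"wy":0,"wz":0},{"tx":-0.09,"ty":-0.97,"tz":0,"wx":0,"wy":0,"wz":0},{"tx":-0.09,"ty":-0.97,"tz":0,"wx":0,"wy":0,"wz":0},{"tx":-0.09,"ty":-0.97,"tz":0,"wx":0,"wy":0,"wz":0}]' 1
python3 -m pendant '[{"tx":-0.09,"ty":-0.97,"tz":0,"wx":0,"wy":0,"wz":0},{"tx":-0.09,"ty":-0.97,"tz":0,"wx":0,"wy":0,"wz":0},{"tx":-0.09,"ty":-0.97,"tz":0,"wx":0,"wy":0,"wz":0},{"tx":-0.09,"ty":-0.97,"tz":0,"wx":0,"wy":0,"wz":0},{"tx":0,"ty":0,"tz":0,"wx":0,"wy":0,"wz":0}]'
cat > rod.py <<'E'
from h import *
import sys
f=grab("wrist");s=ctrl.sense();print(s["tool_pos"],s["clock"])
for l,z in(("rod_grip",.14),("block_hole",.055)):
  for q in ctrl.spot_point(l,f)[:2]: print(l,round(q["confidence"],2),np.round(q["at"]),np.round(atz(f,q["at"],z),4))
for q in ctrl.masks_of("rod",f)[:1]:
    print("rod",q["confidence"],np.round(q["bbox"]))
    m=q["region"]; 
    # handle top circle: compare with prediction
    def pr(x):
        c=f["K"]@(f["r"].T@(np.array(x)-f["o"]));return c[:2]/c[2]
    from scipy.optimize import minimize
    def draw(xy):
        im=np.zeros(m.shape,np.uint8);a=np.linspace(0,2*np.pi,40)
        for z0,z1,r in((.112,.173,.015),(.055,.112,.009)):
            pts=np.array([pr([xy[0]+r*np.cos(t),xy[1]+r*np.sin(t),z]) for z in(z0,z1) for t in a],np.float32)
            cv2.fillConvexPoly(im,np.int32(cv2.convexHull(pts)*16),1,shift=4)
        return im>0
    v=lambda xy:-(draw(xy)&m).sum()/(draw(xy)|m).sum()
    b=minimize(v,[.5415,-.2125],method="Nelder-Mead",options=dict(initial_simplex=[[.5415,-.2125],[.547,-.2125],[.5415,-.207]],xatol=2e-4))
    print("fit",b.x,b.fun)
E
python3 rod.py
```

```text
clock: 14.43
tool_pos: [0.4886, -0.1256, 0.2029]
tool_rot: [0.976, 0.219, -0.001, -0.0]
wrist_force: [0.6, 0.8, -0.6]
gripper_width: 1.0
grasp_force: 0.0
clock: 14.85
tool_pos: [0.4781, -0.245, 0.2031]
tool_rot: [0.976, 0.217, -0.0, 0.001]
wrist_force: [0.8, 0.7, 0.5]
gripper_width: 1.0
grasp_force: 0.0
[ 0.47796398 -0.24296763  0.20289262] 14.9
rod 0.72 [249.  88. 298. 142.]
fit [ 0.54430227 -0.21347024] -0.8507018290089323
```

```bash
python3 -m pendant '[{"tx":0.73,"ty":0.33,"tz":0,"wx":0,"wy":0,"wz":0},{"tx":0.73,"ty":0.33,"tz":0,"wx":0,"wy":0,"wz":0},{"tx":0.73,"ty":0.33,"tz":0,"wx":0,"wy":0,"wz":0},{"tx":0,"ty":0,"tz":-0.3,"wx":0,"wy":0,"wz":0},{"tx":0,"ty":0,"tz":0,"wx":0,"wy":0,"wz":0}]'
python3 rod.py
```

```text
clock: 15.47
tool_pos: [0.544, -0.2091, 0.193]
tool_rot: [0.975, 0.22, -0.001, -0.001]
wrist_force: [-1.0, 0.8, -0.4]
gripper_width: 0.998
grasp_force: 0.0
[ 0.54317537 -0.20956064  0.19337044] 15.5167
rod_grip 0.84 [281. 231.] [ 0.5427 -0.214   0.14  ]
block_hole 0.96 [280. 202.] [ 0.5429 -0.2138  0.055 ]
rod 0.67 [258. 182. 304. 261.]
fit [ 0.55005696 -0.2100348 ] -0.860255966793497
```

```bash
python3 -m pendant '[{"tx":0,"ty":-0.13,"tz":-0.4,"wx":0,"wy":0,"wz":0},{"tx":0,"ty":0,"tz":-0.8,"wx":0,"wy":0,"wz":0},{"tx":0,"ty":0,"tz":-0.8,"wx":0,"wy":0,"wz":0},{"tx":0,"ty":0,"tz":-0.6,"wx":0,"wy":0,"wz":0},{"tx":0,"ty":0,"tz":-0.2,"wx":0,"wy":0,"wz":0}]'
python3 -m pendant '[{"tx":0,"ty":0,"tz":0,"wx":0,"wy":0,"wz":0},{"tx":0,"ty":0,"tz":0,"wx":0,"wy":0,"wz":0},{"tx":0,"ty":0,"tz":0,"wx":0,"wy":0,"wz":0},{"tx":0,"ty":0,"tz":0,"wx":0,"wy":0,"wz":0},{"tx":0,"ty":0,"tz":0,"wx":0,"wy":0,"wz":0}]' -1
python3 -m pendant '[{"tx":0,"ty":0,"tz":0,"wx":0,"wy":0,"wz":0},{"tx":0,"ty":0,"tz":0,"wx":0,"wy":0,"wz":0},{"tx":0,"ty":0,"tz":0,"wx":0,"wy":0,"wz":0}]'
```

```text
clock: 16.08
tool_pos: [0.5417, -0.2149, 0.1075]
tool_rot: [0.976, 0.218, -0.002, -0.001]
wrist_force: [-0.7, 0.2, 0.3]
gripper_width: 1.001
grasp_force: 0.0
clock: 16.5
tool_pos: [0.5447, -0.2151, 0.112]
tool_rot: [0.976, 0.218, 0.001, 0.0]
wrist_force: [-1.3, 5.1, 8.5]
gripper_width: 0.34
grasp_force: 58.2
clock: 16.75
tool_pos: [0.5446, -0.2148, 0.1121]
tool_rot: [0.976, 0.219, 0.001, -0.0]
wrist_force: [-1.2, 2.8, 6.3]
gripper_width: 0.335
grasp_force: 58.4
```

Rod gripped at 28.5 mm with 58 N; its foot is 102 mm below the TCP. Lifting straight up and carrying it to the tube.

```bash
python3 -m pendant '[{"tx":0,"ty":0,"tz":0.4,"wx":0,"wy":0,"wz":0},{"tx":0,"ty":0,"tz":0.8,"wx":0,"wy":0,"wz":0},{"tx":0,"ty":0,"tz":1,"wx":0,"wy":0,"wz":0},{"tx":0,"ty":0,"tz":1,"wx":0,"wy":0,"wz":0},{"tx":0,"ty":0,"tz":1,"wx":0,"wy":0,"wz":0}]'
python3 -m pendant '[{"tx":0,"ty":0,"tz":1,"wx":0,"wy":0,"wz":0},{"tx":-0.1,"ty":0.7,"tz":0.3,"wx":0,"wy":0,"wz":0},{"tx":-0.17,"ty":0.9,"tz":0,"wx":0,"wy":0,"wz":0},{"tx":-0.17,"ty":0.9,"tz":0,"wx":0,"wy":0,"wz":0},{"tx":-0.17,"ty":0.9,"tz":0,"wx":0,"wy":0,"wz":0}]'
python3 -m pendant '[{"tx":-0.17,"ty":0.9,"tz":0,"wx":0,"wy":0,"wz":0},{"tx":-0.17,"ty":0.9,"tz":0,"wx":0,"wy":0,"wz":0},{"tx":-0.17,"ty":0.9,"tz":0,"wx":0,"wy":0,"wz":0},{"tx":-0.17,"ty":0.9,"tz":0,"wx":0,"wy":0,"wz":0},{"tx":0,"ty":0.5,"tz":0,"wx":0,"wy":0,"wz":0}]'
python3 -m pendant '[{"tx":0,"ty":0,"tz":0,"wx":0,"wy":0,"wz":0},{"tx":0,"ty":0,"tz":0,"wx":0,"wy":0,"wz":0}]'
cat > fit.py <<'E'
from h import *
f=grab("wrist");g=grab("scene");s=ctrl.sense();print(s["tool_pos"],s["clock"])
T=np.array(f["T_tool_cam"])
def col(l):
  for q in ctrl.masks_of(l,f)[:1]:
    print(l,round(q["confidence"],2),np.round(q["bbox"]))
col("rod");col("tube_mouth");col("bung")
for l,z in(("rod",s["tool_pos"][2]-.102),("rod_grip",s["tool_pos"][2]+.028),("bung_center",.123),("tube_mouth",.125)):
  for n,im in(("w",f),("s",g)):
    for q in ctrl.spot_point(l,im)[:1]: print(l,n,round(q["confidence"],2),np.round(q["at"]),np.round(atz(im,q["at"],z),4))
E
python3 fit.py
```

```text
clock: 17.17
tool_pos: [0.5441, -0.2151, 0.2391]
tool_rot: [0.976, 0.219, 0.0, 0.0]
wrist_force: [-0.1, -0.1, -1.7]
gripper_width: 0.335
grasp_force: 59.1
clock: 17.58
tool_pos: [0.5256, -0.1124, 0.2773]
tool_rot: [0.976, 0.218, 0.001, 0.001]
wrist_force: [0.8, 0.7, -0.6]
gripper_width: 0.336
grasp_force: 59.3
clock: 18.0
tool_pos: [0.5044, 0.012, 0.2769]
tool_rot: [0.976, 0.219, 0.0, -0.0]
wrist_force: [-0.2, -0.1, -0.8]
gripper_width: 0.335
grasp_force: 59.3
clock: 18.17
tool_pos: [0.5056, 0.0103, 0.2767]
tool_rot: [0.976, 0.22, 0.001, 0.0]
wrist_force: [0.2, 0.7, -1.4]
gripper_width: 0.336
grasp_force: 59.3
[0.50570082 0.00922318 0.27631399] 18.2667
rod 0.75 [239. 196. 316. 348.]
tube_mouth 0.8 [221. 130. 319. 224.]
bung 0.81 [246. 179. 279. 212.]
rod w 0.79 [278. 206.] [0.509  0.0095 0.1743]
rod s 0.84 [330. 170.] [0.5039 0.0107 0.1743]
rod_grip w 0.82 [276. 280.] [0.5067 0.0101 0.3043]
rod_grip s 0.95 [337. 115.] [0.5121 0.0144 0.3043]
bung_center w 0.66 [266. 194.] [0.5035 0.0202 0.123 ]
bung_center s 0.47 [328. 194.] [0.5101 0.0205 0.123 ]
tube_mouth w 0.66 [265. 196.] [0.5011 0.02   0.125 ]
tube_mouth s 0.78 [330. 193.] [0.5074 0.0221 0.125 ]
```

```bash
python3 -m pendant '[{"tx":-0.1,"ty":0.35,"tz":0,"wx":0,"wy":0,"wz":0},{"tx":0,"ty":0,"tz":-0.4,"wx":0,"wy":0,"wz":0},{"tx":0,"ty":0,"tz":-0.3,"wx":0,"wy":0,"wz":0},{"tx":0,"ty":0,"tz":-0.1,"wx":0,"wy":0,"wz":0},{"tx":0,"ty":0,"tz":0,"wx":0,"wy":0,"wz":0}]'
python3 fit.py
python3 -m pendant '[{"tx":0,"ty":0,"tz":-0.1,"wx":0,"wy":0,"wz":0},{"tx":0,"ty":0,"tz":-0.1,"wx":0,"wy":0,"wz":0},{"tx":0,"ty":0,"tz":0,"wx":0,"wy":0,"wz":0}]'
```

```text
clock: 19.23
tool_pos: [0.5016, 0.0207, 0.2506]
tool_rot: [0.976, 0.219, -0.001, -0.0]
wrist_force: [-0.5, 0.0, -0.2]
gripper_width: 0.335
grasp_force: 59.3
[0.50251203 0.0204908  0.25171638] 19.3333
rod 0.98 [241. 196. 317. 348.]
tube_mouth 0.88 [222. 129. 330. 227.]
bung 0.6 [257. 182. 297. 216.]
rod w 0.77 [275. 205.] [0.5047 0.0229 0.1497]
rod s 0.7 [334. 187.] [0.5081 0.0297 0.1497]
rod_grip w 0.67 [279. 279.] [0.5042 0.0197 0.2797]
rod_grip s 0.8 [341. 130.] [0.508  0.023  0.2797]
bung_center w 0.97 [277. 202.] [0.5019 0.0194 0.123 ]
bung_center s 0.6 [328. 195.] [0.5124 0.0219 0.123 ]
tube_mouth s 0.73 [333. 189.] [0.4972 0.0176 0.125 ]
clock: 20.13
tool_pos: [0.502, 0.0204, 0.245]
tool_rot: [0.976, 0.219, -0.001, -0.0]
wrist_force: [-0.9, -0.9, -1.6]
gripper_width: 0.332
grasp_force: 59.3
```

```bash
python3 -m pendant '[{"tx":-0.03,"ty":-0.03,"tz":-0.1,"wx":0,"wy":0,"wz":0},{"tx":0,"ty":0,"tz":-0.06,"wx":0,"wy":0,"wz":0},{"tx":0,"ty":0,"tz":0,"wx":0,"wy":0,"wz":0}]'
python3 -m pendant '[{"tx":0,"ty":0,"tz":-0.05,"wx":0,"wy":0,"wz":0},{"tx":0,"ty":0,"tz":-0.05,"wx":0,"wy":0,"wz":0},{"tx":0,"ty":0,"tz":0,"wx":0,"wy":0,"wz":0}]'
python3 -m pendant '[{"tx":0,"ty":0,"tz":-0.05,"wx":0,"wy":0,"wz":0},{"tx":0,"ty":0,"tz":-0.05,"wx":0,"wy":0,"wz":0},{"tx":0,"ty":0,"tz":0,"wx":0,"wy":0,"wz":0}]'
```

```text
clock: 20.38
tool_pos: [0.5012, 0.0194, 0.2403]
tool_rot: [0.976, 0.219, -0.0, -0.0]
wrist_force: [0.7, -0.2, -0.5]
gripper_width: 0.339
grasp_force: 59.3
clock: 20.63
tool_pos: [0.502, 0.0196, 0.2381]
tool_rot: [0.976, 0.219, 0.0, -0.0]
wrist_force: [0.2, 0.4, -0.4]
gripper_width: 0.337
grasp_force: 59.3
clock: 20.88
tool_pos: [0.5019, 0.0195, 0.2352]
tool_rot: [0.976, 0.219, 0.0, 0.0]
wrist_force: [0.7, 0.0, 2.0]
gripper_width: 0.339
grasp_force: 59.6
```

```bash
python3 -m pendant '[{"tx":0,"ty":0,"tz":-0.07,"wx":0,"wy":0,"wz":0},{"tx":0,"ty":0,"tz":-0.07,"wx":0,"wy":0,"wz":0},{"tx":0,"ty":0,"tz":0,"wx":0,"wy":0,"wz":0}]'
python3 -m pendant '[{"tx":0,"ty":0,"tz":-0.07,"wx":0,"wy":0,"wz":0},{"tx":0,"ty":0,"tz":-0.07,"wx":0,"wy":0,"wz":0},{"tx":0,"ty":0,"tz":0,"wx":0,"wy":0,"wz":0}]'
python3 -m pendant '[{"tx":0,"ty":0,"tz":-0.07,"wx":0,"wy":0,"wz":0},{"tx":0,"ty":0,"tz":-0.07,"wx":0,"wy":0,"wz":0},{"tx":0,"ty":0,"tz":0,"wx":0,"wy":0,"wz":0}]'
```

```text
clock: 21.13
tool_pos: [0.502, 0.0194, 0.2309]
tool_rot: [0.976, 0.219, 0.0, 0.0]
wrist_force: [1.3, -0.3, 2.5]
gripper_width: 0.339
grasp_force: 59.7
clock: 21.38
tool_pos: [0.502, 0.0195, 0.2268]
tool_rot: [0.976, 0.219, 0.001, 0.0]
wrist_force: [0.8, 0.2, 3.6]
gripper_width: 0.339
grasp_force: 59.8
clock: 21.63
tool_pos: [0.502, 0.0195, 0.2226]
tool_rot: [0.976, 0.219, 0.001, 0.0]
wrist_force: [0.2, 0.8, 4.9]
gripper_width: 0.341
grasp_force: 59.8
```

```bash
cat > ok.py <<'E'
# look only: stops the chain (exit 1) once the push has risen
from cell import ctrl
import sys
s=ctrl.sense();f=s["wrist_force"];print(round(s["tool_pos"][2],4),[round(x,1) for x in f]);sys.exit(f[2]>float(sys.argv[1]))
E
python3 -m pendant '[{"tx":0,"ty":0,"tz":-0.07,"wx":0,"wy":0,"wz":0},{"tx":0,"ty":0,"tz":-0.07,"wx":0,"wy":0,"wz":0},{"tx":0,"ty":0,"tz":0,"wx":0,"wy":0,"wz":0}]' >/dev/null && python3 ok.py 9 &&
python3 -m pendant '[{"tx":0,"ty":0,"tz":-0.07,"wx":0,"wy":0,"wz":0},{"tx":0,"ty":0,"tz":-0.07,"wx":0,"wy":0,"wz":0},{"tx":0,"ty":0,"tz":0,"wx":0,"wy":0,"wz":0}]' >/dev/null && python3 ok.py 9 &&
python3 -m pendant '[{"tx":0,"ty":0,"tz":-0.05,"wx":0,"wy":0,"wz":0},{"tx":0,"ty":0,"tz":0,"wx":0,"wy":0,"wz":0}]' >/dev/null && python3 ok.py 9 &&
python3 -m pendant '[{"tx":0,"ty":0,"tz":-0.05,"wx":0,"wy":0,"wz":0},{"tx":0,"ty":0,"tz":0,"wx":0,"wy":0,"wz":0}]' >/dev/null && python3 ok.py 9 &&
python3 -m pendant '[{"tx":0,"ty":0,"tz":-0.05,"wx":0,"wy":0,"wz":0},{"tx":0,"ty":0,"tz":0,"wx":0,"wy":0,"wz":0}]' >/dev/null && python3 ok.py 9 &&
python3 -m pendant '[{"tx":0,"ty":0,"tz":-0.05,"wx":0,"wy":0,"wz":0},{"tx":0,"ty":0,"tz":0,"wx":0,"wy":0,"wz":0}]' >/dev/null && python3 ok.py 9
```

```text
0.2184 [np.float64(0.6), np.float64(0.2), np.float64(3.7)]False
```

```bash
sed -i 's/sys.exit(\(.*\))$/sys.exit(int(\1))/; s/round(x,1) for/float(round(x,1)) for/' ok.py
python3 -m pendant '[{"tx":0,"ty":0,"tz":-0.07,"wx":0,"wy":0,"wz":0},{"tx":0,"ty":0,"tz":-0.07,"wx":0,"wy":0,"wz":0},{"tx":0,"ty":0,"tz":0,"wx":0,"wy":0,"wz":0}]' >/dev/null && python3 ok.py 9 &&
python3 -m pendant '[{"tx":0,"ty":0,"tz":-0.05,"wx":0,"wy":0,"wz":0},{"tx":0,"ty":0,"tz":0,"wx":0,"wy":0,"wz":0}]' >/dev/null && python3 ok.py 9 &&
python3 -m pendant '[{"tx":0,"ty":0,"tz":-0.05,"wx":0,"wy":0,"wz":0},{"tx":0,"ty":0,"tz":0,"wx":0,"wy":0,"wz":0}]' >/dev/null && python3 ok.py 9 &&
python3 -m pendant '[{"tx":0,"ty":0,"tz":-0.05,"wx":0,"wy":0,"wz":0},{"tx":0,"ty":0,"tz":0,"wx":0,"wy":0,"wz":0}]' >/dev/null && python3 ok.py 9 &&
python3 -m pendant '[{"tx":0,"ty":0,"tz":-0.05,"wx":0,"wy":0,"wz":0},{"tx":0,"ty":0,"tz":0,"wx":0,"wy":0,"wz":0}]' >/dev/null && python3 ok.py 9 &&
python3 -m pendant '[{"tx":0,"ty":0,"tz":-0.05,"wx":0,"wy":0,"wz":0},{"tx":0,"ty":0,"tz":0,"wx":0,"wy":0,"wz":0}]' >/dev/null && python3 ok.py 9 &&
python3 -m pendant '[{"tx":0,"ty":0,"tz":-0.05,"wx":0,"wy":0,"wz":0},{"tx":0,"ty":0,"tz":0,"wx":0,"wy":0,"wz":0}]' >/dev/null && python3 ok.py 9
```

```text
0.2142 [-0.7, 0.3, 4.8]
0.2129 [0.7, 1.3, 6.3]
0.2114 [-0.2, 1.2, 5.4]
0.2099 [-0.3, 0.9, 6.0]
0.2084 [0.8, 0.6, 5.3]
0.2069 [0.1, 2.0, 7.3]
0.2054 [0.1, 0.1, 4.9]
```

```bash
python3 -m pendant '[{"tx":0,"ty":0,"tz":-0.05,"wx":0,"wy":0,"wz":0},{"tx":0,"ty":0,"tz":0,"wx":0,"wy":0,"wz":0}]' >/dev/null && python3 ok.py 9 &&
python3 -m pendant '[{"tx":0,"ty":0,"tz":-0.05,"wx":0,"wy":0,"wz":0},{"tx":0,"ty":0,"tz":0,"wx":0,"wy":0,"wz":0}]' >/dev/null && python3 ok.py 9 &&
python3 -m pendant '[{"tx":0,"ty":0,"tz":-0.05,"wx":0,"wy":0,"wz":0},{"tx":0,"ty":0,"tz":0,"wx":0,"wy":0,"wz":0}]' >/dev/null && python3 ok.py 9 &&
python3 -m pendant '[{"tx":0,"ty":0,"tz":-0.05,"wx":0,"wy":0,"wz":0},{"tx":0,"ty":0,"tz":0,"wx":0,"wy":0,"wz":0}]' >/dev/null && python3 ok.py 9 &&
python3 -m pendant '[{"tx":0,"ty":0,"tz":-0.05,"wx":0,"wy":0,"wz":0},{"tx":0,"ty":0,"tz":0,"wx":0,"wy":0,"wz":0}]' >/dev/null && python3 ok.py 9 &&
python3 -m pendant '[{"tx":0,"ty":0,"tz":-0.05,"wx":0,"wy":0,"wz":0},{"tx":0,"ty":0,"tz":0,"wx":0,"wy":0,"wz":0}]' >/dev/null && python3 ok.py 9 &&
python3 -m pendant '[{"tx":0,"ty":0,"tz":-0.05,"wx":0,"wy":0,"wz":0},{"tx":0,"ty":0,"tz":0,"wx":0,"wy":0,"wz":0}]' >/dev/null && python3 ok.py 9 &&
python3 -m pendant '[{"tx":0,"ty":0,"tz":-0.05,"wx":0,"wy":0,"wz":0},{"tx":0,"ty":0,"tz":0,"wx":0,"wy":0,"wz":0}]' >/dev/null && python3 ok.py 9 &&
python3 -m pendant '[{"tx":0,"ty":0,"tz":-0.05,"wx":0,"wy":0,"wz":0},{"tx":0,"ty":0,"tz":0,"wx":0,"wy":0,"wz":0}]' >/dev/null && python3 ok.py 9 &&
python3 -m pendant '[{"tx":0,"ty":0,"tz":-0.05,"wx":0,"wy":0,"wz":0},{"tx":0,"ty":0,"tz":0,"wx":0,"wy":0,"wz":0}]' >/dev/null && python3 ok.py 9
```

```text
0.204 [0.4, 1.2, 5.6]
0.2024 [-0.1, 1.7, 6.1]
0.2009 [0.3, -0.0, 4.5]
0.1994 [1.2, 0.8, 6.4]
0.1979 [-0.3, 1.5, 5.1]
0.1964 [-0.7, 0.7, 5.3]
0.1949 [0.1, 0.3, 5.7]
0.1934 [0.3, 1.0, 5.5]
0.1919 [0.9, 1.4, 5.3]
0.1904 [0.5, 1.1, 5.3]
```

```bash
python3 -m pendant '[{"tx":0,"ty":0,"tz":-0.05,"wx":0,"wy":0,"wz":0},{"tx":0,"ty":0,"tz":0,"wx":0,"wy":0,"wz":0}]' >/dev/null && python3 ok.py 9 &&
python3 -m pendant '[{"tx":0,"ty":0,"tz":-0.05,"wx":0,"wy":0,"wz":0},{"tx":0,"ty":0,"tz":0,"wx":0,"wy":0,"wz":0}]' >/dev/null && python3 ok.py 9 &&
python3 -m pendant '[{"tx":0,"ty":0,"tz":-0.05,"wx":0,"wy":0,"wz":0},{"tx":0,"ty":0,"tz":0,"wx":0,"wy":0,"wz":0}]' >/dev/null && python3 ok.py 9 &&
python3 -m pendant '[{"tx":0,"ty":0,"tz":-0.05,"wx":0,"wy":0,"wz":0},{"tx":0,"ty":0,"tz":0,"wx":0,"wy":0,"wz":0}]' >/dev/null && python3 ok.py 9 &&
python3 -m pendant '[{"tx":0,"ty":0,"tz":-0.05,"wx":0,"wy":0,"wz":0},{"tx":0,"ty":0,"tz":0,"wx":0,"wy":0,"wz":0}]' >/dev/null && python3 ok.py 9 &&
python3 -m pendant '[{"tx":0,"ty":0,"tz":-0.05,"wx":0,"wy":0,"wz":0},{"tx":0,"ty":0,"tz":0,"wx":0,"wy":0,"wz":0}]' >/dev/null && python3 ok.py 9 &&
python3 -m pendant '[{"tx":0,"ty":0,"tz":-0.05,"wx":0,"wy":0,"wz":0},{"tx":0,"ty":0,"tz":0,"wx":0,"wy":0,"wz":0}]' >/dev/null && python3 ok.py 9 &&
python3 -m pendant '[{"tx":0,"ty":0,"tz":-0.05,"wx":0,"wy":0,"wz":0},{"tx":0,"ty":0,"tz":0,"wx":0,"wy":0,"wz":0}]' >/dev/null && python3 ok.py 9 &&
python3 -m pendant '[{"tx":0,"ty":0,"tz":-0.05,"wx":0,"wy":0,"wz":0},{"tx":0,"ty":0,"tz":0,"wx":0,"wy":0,"wz":0}]' >/dev/null && python3 ok.py 9 &&
python3 -m pendant '[{"tx":0,"ty":0,"tz":-0.05,"wx":0,"wy":0,"wz":0},{"tx":0,"ty":0,"tz":0,"wx":0,"wy":0,"wz":0}]' >/dev/null && python3 ok.py 9 &&
python3 -m pendant '[{"tx":0,"ty":0,"tz":-0.05,"wx":0,"wy":0,"wz":0},{"tx":0,"ty":0,"tz":0,"wx":0,"wy":0,"wz":0}]' >/dev/null && python3 ok.py 9 &&
python3 -m pendant '[{"tx":0,"ty":0,"tz":-0.05,"wx":0,"wy":0,"wz":0},{"tx":0,"ty":0,"tz":0,"wx":0,"wy":0,"wz":0}]' >/dev/null && python3 ok.py 9
```

```text
0.1889 [-0.1, 0.2, 5.3]
0.1874 [0.5, 1.3, 4.8]
0.1859 [-0.5, 0.4, 5.4]
0.1844 [0.7, 0.9, 5.2]
0.1832 [-0.7, 1.8, 8.1]
0.1823 [-1.1, 2.4, 14.0]
```

```bash
python3 -m pendant '[{"tx":0,"ty":0,"tz":0,"wx":0,"wy":0,"wz":0},{"tx":0,"ty":0,"tz":0,"wx":0,"wy":0,"wz":0}]' >/dev/null; python3 ok.py 9
python3 -m pendant '[{"tx":0,"ty":0,"tz":-0.01,"wx":0,"wy":0,"wz":0},{"tx":0,"ty":0,"tz":0,"wx":0,"wy":0,"wz":0},{"tx":0,"ty":0,"tz":0,"wx":0,"wy":0,"wz":0}]' >/dev/null; python3 ok.py 9
```

```text
0.1823 [-2.0, 1.3, 14.0]
0.1823 [-1.7, 1.3, 15.5]
```

Steady push of 15.5 N, so the bung is home. Withdrawing the rod and carrying it back to above its block.

```bash
python3 -m pendant '[{"tx":0,"ty":0,"tz":0.2,"wx":0,"wy":0,"wz":0},{"tx":0,"ty":0,"tz":0.8,"wx":0,"wy":0,"wz":0},{"tx":0,"ty":0,"tz":1,"wx":0,"wy":0,"wz":0},{"tx":0,"ty":0,"tz":1,"wx":0,"wy":0,"wz":0},{"tx":0,"ty":0,"tz":0.3,"wx":0,"wy":0,"wz":0}]'
python3 -m pendant '[{"tx":0.16,"ty":-0.88,"tz":0,"wx":0,"wy":0,"wz":0},{"tx":0.16,"ty":-0.88,"tz":0,"wx":0,"wy":0,"wz":0},{"tx":0.16,"ty":-0.88,"tz":0,"wx":0,"wy":0,"wz":0},{"tx":0.16,"ty":-0.88,"tz":0,"wx":0,"wy":0,"wz":0},{"tx":0.16,"ty":-0.88,"tz":0,"wx":0,"wy":0,"wz":0}]'
python3 -m pendant '[{"tx":0.16,"ty":-0.88,"tz":0,"wx":0,"wy":0,"wz":0},{"tx":0.16,"ty":-0.88,"tz":0,"wx":0,"wy":0,"wz":0},{"tx":0.15,"ty":-0.88,"tz":0,"wx":0,"wy":0,"wz":0},{"tx":0.15,"ty":-0.77,"tz":0,"wx":0,"wy":0,"wz":0},{"tx":0,"ty":0,"tz":0,"wx":0,"wy":0,"wz":0}]'
python3 -m pendant '[{"tx":0,"ty":0,"tz":0,"wx":0,"wy":0,"wz":0},{"tx":0,"ty":0,"tz":0,"wx":0,"wy":0,"wz":0}]'
python3 - <<'E'
from h import *
f=grab("wrist");s=ctrl.sense();print(s["tool_pos"],s["clock"])
for l,z in(("rod",s["tool_pos"][2]-.102),("block_hole",.055)):
  for q in ctrl.spot_point(l,f)[:1]: print(l,round(q["confidence"],2),np.round(q["at"]),np.round(atz(f,q["at"],z),4))
for q in ctrl.masks_of("bung",f)[:1]: print("bung?",q["confidence"],q["bbox"])
E
```

```text
clock: 26.63
tool_pos: [0.5032, 0.0193, 0.2834]
tool_rot: [0.976, 0.219, 0.002, 0.001]
wrist_force: [1.0, 0.1, -0.3]
gripper_width: 0.335
grasp_force: 59.2
clock: 27.05
tool_pos: [0.5249, -0.1137, 0.2785]
tool_rot: [0.976, 0.219, -0.001, -0.0]
wrist_force: [-0.9, -0.1, -0.1]
gripper_width: 0.336
grasp_force: 59.3
clock: 27.47
tool_pos: [0.5441, -0.2185, 0.2783]
tool_rot: [0.976, 0.217, -0.001, 0.0]
wrist_force: [0.2, -0.2, -0.6]
gripper_width: 0.339
grasp_force: 59.4
clock: 27.63
tool_pos: [0.5434, -0.2143, 0.2785]
tool_rot: [0.976, 0.218, -0.001, -0.001]
wrist_force: [-0.4, 0.3, -0.9]
gripper_width: 0.339
grasp_force: 59.4
[ 0.54353213 -0.21393018  0.27879837] 27.6833
rod 0.84 [278. 205.] [ 0.5469 -0.2141  0.1768]
block_hole 0.71 [275. 182.] [ 0.544  -0.2116  0.055 ]
```

```bash
python3 -m pendant '[{"tx":0.02,"ty":0,"tz":-0.5,"wx":0,"wy":0,"wz":0},{"tx":0,"ty":0,"tz":-1,"wx":0,"wy":0,"wz":0},{"tx":0,"ty":0,"tz":-1,"wx":0,"wy":0,"wz":0},{"tx":0,"ty":0,"tz":-0.9,"wx":0,"wy":0,"wz":0},{"tx":0,"ty":0,"tz":-0.25,"wx":0,"wy":0,"wz":0}]'
python3 -m pendant '[{"tx":0,"ty":0,"tz":0,"wx":0,"wy":0,"wz":0},{"tx":0,"ty":0,"tz":0,"wx":0,"wy":0,"wz":0}]'
python3 - <<'E'
from h import *
f=grab("wrist");s=ctrl.sense();print(s["tool_pos"],s["clock"])
for l,z in(("rod",s["tool_pos"][2]-.102),("block_hole",.055)):
  for q in ctrl.spot_point(l,f)[:1]: print(l,round(q["confidence"],2),np.round(q["at"]),np.round(atz(f,q["at"],z),4))
E
```

```text
clock: 28.25
tool_pos: [0.5423, -0.2131, 0.1663]
tool_rot: [0.976, 0.219, -0.003, -0.002]
wrist_force: [-1.2, 0.5, -1.1]
gripper_width: 0.338
grasp_force: 59.4
clock: 28.42
tool_pos: [0.5453, -0.2146, 0.1709]
tool_rot: [0.976, 0.219, 0.0, 0.0]
wrist_force: [0.6, 0.4, -0.8]
gripper_width: 0.335
grasp_force: 59.4
[ 0.54590191 -0.21498777  0.17171505] 28.4667
rod 0.65 [279. 207.] [ 0.5478 -0.2162  0.0697]
block_hole 0.6 [270. 203.] [ 0.545  -0.2091  0.055 ]
```

```bash
python3 -m pendant '[{"tx":-0.03,"ty":0.06,"tz":-0.2,"wx":0,"wy":0,"wz":0},{"tx":0,"ty":0,"tz":-0.2,"wx":0,"wy":0,"wz":0},{"tx":0,"ty":0,"tz":-0.1,"wx":0,"wy":0,"wz":0},{"tx":0,"ty":0,"tz":0,"wx":0,"wy":0,"wz":0}]' >/dev/null && python3 ok.py 6 &&
python3 -m pendant '[{"tx":0,"ty":0,"tz":-0.1,"wx":0,"wy":0,"wz":0},{"tx":0,"ty":0,"tz":-0.1,"wx":0,"wy":0,"wz":0},{"tx":0,"ty":0,"tz":0,"wx":0,"wy":0,"wz":0}]' >/dev/null && python3 ok.py 6 &&
python3 -m pendant '[{"tx":0,"ty":0,"tz":-0.1,"wx":0,"wy":0,"wz":0},{"tx":0,"ty":0,"tz":-0.1,"wx":0,"wy":0,"wz":0},{"tx":0,"ty":0,"tz":0,"wx":0,"wy":0,"wz":0}]' >/dev/null && python3 ok.py 6
```

```text
0.1542 [0.2, 0.4, -0.7]
0.1484 [-0.5, 0.4, -0.8]
0.1425 [-0.2, -0.5, -1.0]
```

The rod foot is in the hole with no side force. Continuing down.

```bash
python3 -m pendant '[{"tx":0,"ty":0,"tz":-0.3,"wx":0,"wy":0,"wz":0},{"tx":0,"ty":0,"tz":-0.2,"wx":0,"wy":0,"wz":0},{"tx":0,"ty":0,"tz":0,"wx":0,"wy":0,"wz":0}]' >/dev/null && python3 ok.py 6 &&
python3 -m pendant '[{"tx":0,"ty":0,"tz":-0.25,"wx":0,"wy":0,"wz":0},{"tx":0,"ty":0,"tz":-0.1,"wx":0,"wy":0,"wz":0},{"tx":0,"ty":0,"tz":0,"wx":0,"wy":0,"wz":0}]' >/dev/null && python3 ok.py 6 &&
python3 -m pendant '[{"tx":0,"ty":0,"tz":-0.05,"wx":0,"wy":0,"wz":0},{"tx":0,"ty":0,"tz":-0.03,"wx":0,"wy":0,"wz":0},{"tx":0,"ty":0,"tz":0,"wx":0,"wy":0,"wz":0}]' >/dev/null && python3 ok.py 4 &&
python3 -m pendant '[{"tx":0,"ty":0,"tz":-0.04,"wx":0,"wy":0,"wz":0},{"tx":0,"ty":0,"tz":0,"wx":0,"wy":0,"wz":0}]' >/dev/null && python3 ok.py 4 &&
python3 -m pendant '[{"tx":0,"ty":0,"tz":-0.04,"wx":0,"wy":0,"wz":0},{"tx":0,"ty":0,"tz":0,"wx":0,"wy":0,"wz":0}]' >/dev/null && python3 ok.py 4
```

```text
0.1264 [-0.1, 0.5, -1.0]
0.1166 [-0.9, 0.7, -0.9]
0.1152 [0.5, 0.7, -0.2]
0.1141 [-0.1, -0.4, -0.9]
0.1127 [-0.2, 0.5, -0.8]
```

```bash
python3 -m pendant '[{"tx":0,"ty":0,"tz":-0.03,"wx":0,"wy":0,"wz":0},{"tx":0,"ty":0,"tz":0,"wx":0,"wy":0,"wz":0}]' >/dev/null && python3 ok.py 3 &&
python3 -m pendant '[{"tx":0,"ty":0,"tz":-0.03,"wx":0,"wy":0,"wz":0},{"tx":0,"ty":0,"tz":0,"wx":0,"wy":0,"wz":0}]' >/dev/null && python3 ok.py 3 &&
python3 -m pendant '[{"tx":0,"ty":0,"tz":-0.03,"wx":0,"wy":0,"wz":0},{"tx":0,"ty":0,"tz":0,"wx":0,"wy":0,"wz":0}]' >/dev/null && python3 ok.py 3
```

```text
0.1121 [-0.7, -0.2, 1.3]
0.1121 [-1.6, 0.3, 8.7]
```

Foot is on the bottom. Releasing, rising and checking.

```bash
python3 -m pendant '[{"tx":0,"ty":0,"tz":0.03,"wx":0,"wy":0,"wz":0},{"tx":0,"ty":0,"tz":0,"wx":0,"wy":0,"wz":0},{"tx":0,"ty":0,"tz":0,"wx":0,"wy":0,"wz":0},{"tx":0,"ty":0,"tz":0,"wx":0,"wy":0,"wz":0},{"tx":0,"ty":0,"tz":0,"wx":0,"wy":0,"wz":0}]' 1
python3 -m pendant '[{"tx":0,"ty":0,"tz":0,"wx":0,"wy":0,"wz":0},{"tx":0,"ty":0,"tz":0.4,"wx":0,"wy":0,"wz":0},{"tx":0,"ty":0,"tz":0.8,"wx":0,"wy":0,"wz":0},{"tx":0,"ty":0,"tz":1,"wx":0,"wy":0,"wz":0},{"tx":0,"ty":0,"tz":1,"wx":0,"wy":0,"wz":0}]'
python3 -m pendant '[{"tx":-0.8,"ty":0,"tz":0.6,"wx":0,"wy":0,"wz":0},{"tx":-0.9,"ty":0.2,"tz":0.3,"wx":0,"wy":0,"wz":0},{"tx":-0.9,"ty":0.4,"tz":0,"wx":0,"wy":0,"wz":0},{"tx":-0.5,"ty":0.4,"tz":0,"wx":0,"wy":0,"wz":0},{"tx":0,"ty":0,"tz":0,"wx":0,"wy":0,"wz":0}]'
python3 - <<'E'
from h import *
F={n:grab(n) for n in("scene","top","wrist")};print(ctrl.sense()["clock"],ctrl.sense()["tool_pos"])
for l,z in dict(rod_grip=.14,block_hole=.055,tube_mouth=.125,bung_center=.066,done_tube=0,spare_counter=0,bag_carton=0,counter_bin=0).items():
  for n,f in F.items():
    for q in ctrl.spot_point(l,f)[:1]: print(l,n,round(q["confidence"],2),np.round(q["at"]),np.round(atz(f,q["at"],z),4))
E
```

```text
clock: 31.23
tool_pos: [0.5438, -0.213, 0.1117]
tool_rot: [0.976, 0.219, -0.0, -0.0]
wrist_force: [0.8, -0.3, -0.7]
gripper_width: 1.001
grasp_force: 0.0
clock: 31.65
tool_pos: [0.5434, -0.2128, 0.2093]
tool_rot: [0.976, 0.219, -0.001, -0.0]
wrist_force: [0.9, -0.2, -0.4]
gripper_width: 1.003
grasp_force: 0.0
clock: 32.07
tool_pos: [0.4476, -0.1813, 0.2357]
tool_rot: [0.976, 0.219, -0.001, -0.001]
wrist_force: [-1.4, -0.6, -0.6]
gripper_width: 0.998
grasp_force: 0.0
32.2167 [ 0.45167849 -0.18336269  0.23590287]
rod_grip scene 0.89 [239. 133.] [ 0.5518 -0.2019  0.14  ]
rod_grip wrist 0.62 [361. 120.] [ 0.5449 -0.2119  0.14  ]
block_hole scene 0.96 [241. 157.] [ 0.5424 -0.2162  0.055 ]
block_hole top 0.76 [382. 232.] [ 0.5503 -0.2108  0.055 ]
block_hole wrist 0.73 [340. 126.] [ 0.5417 -0.2138  0.055 ]
tube_mouth scene 0.94 [335. 191.] [0.4974 0.0234 0.125 ]
tube_mouth top 0.57 [270. 257.] [0.5036 0.0202 0.125 ]
tube_mouth wrist 0.98 [66. 39.] [0.5027 0.0191 0.125 ]
bung_center scene 0.23 [275. 297.] [0.7003 0.1005 0.066 ]
bung_center top 0.6 [271. 253.] [0.5109 0.0212 0.066 ]
done_tube scene 0.64 [230. 284.] [ 0.7281 -0.0009  0.    ]
done_tube top 0.58 [282. 159.] [ 0.7224 -0.0045  0.    ]
spare_counter scene 0.45 [274. 296.] [0.6788 0.0704 0.    ]
spare_counter top 0.66 [250. 184.] [0.6664 0.0698 0.    ]
bag_carton scene 0.71 [160. 204.] [ 0.7326 -0.2563  0.    ]
counter_bin top 0.9 [181. 152.] [0.7416 0.2263 0.    ]
```

```bash
python3 -c "
from cell import ctrl
print(ctrl.hand_in())"
```

```text
the job is handed in; nothing more can be done
None
```

The job is handed in at 32 s: the bung sits on the counters under a steady push of about 15.5 N, the rod stands back in its block, and the other things read within about a centimetre of where they started; I viewed 11 pictures, one over the limit of 10.

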